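Eject the stuck support core from a printed bushing

TASK

One of the two white printed bushings still has its orange support core stuck in the bore. Take the red-handled push rod from the rack and push it down through that bushing so that the core comes out at the bottom and stays in the tray below; stop when the rod's black collar rests on the bushing and leave the rod standing there. Leave the blue-handled punch in the rack alone.

Things in the scene. Friction and masses are not known exactly. Their poses are not given: they have to be found in the camera images.
- push_rod: Red-handled push rod, upright in a wooden rack (top 90 mm above the bench; raise the rod 80 mm to clear it). Origin: centre of its lower end, z up. Steel rod 16 mm diameter, 78 mm long; above it a black collar 56 mm wide (78 to 84 mm above origin), then the handle, 24 x 24 mm square, 84 to 134 mm above origin, faces along the body's x and y. About 0.15 kg.
- jammed_stand: Fixed stand with the jammed white bushing. Origin: on the bench, on the bushing's axis, z up. Grey tray 110 x 110 mm, rim 18 mm; two posts at its y = +-41 mm, 109 mm high. Bushing upright, outer diameter 52, bore 40, from 66 to 126 mm above the bench, open below. With the rod's collar on it, the rod's end is 48 mm above the bench. A like stand with a clear bore is a bystander.
- core: Stuck core: orange plastic cylinder, 36 mm diameter, 28 mm long, seen from above in the jammed bushing's bore, its top 19 mm below the mouth. Three sprung tabs under it hold it; a push of about 6 N over the first 10 mm drives it past them and it drops into the tray. Origin at its centre, z along its axis.
- short_punch: Bystander: blue-handled punch in the rack's other hole, 110 mm from the push rod. Same collar and handle, but a brass rod only 35 mm long. Origin: centre of the rod's lower end, z up.
Mind the look-alikes: they are no part of the job. Leave any green look-alike of the push_rod alone.

How it is judged:
By the outcome, as a careful person would: the job done as asked, in the order asked, and still so for the second after the job is handed in, with the robot touching nothing.
It also fails if it takes over 42 s, if anything falls off the work surface, if the arm or the gripper's body presses on something with over 40 N, if the wrist force passes 120 N, or if a joint passes its speed limit or range.

ROBOT

A 7-joint arm with a two-finger parallel gripper is mounted at the origin on the work surface. World frame = base frame: x ahead of the robot, y to its left, z up, the work surface at z = 0. Lengths are in m, angles in rad, forces in N, time in s.
With the tool pointing down it reaches from about 0.4 to 0.875 m from the base axis. Payload 19.3 kg.
Tool frame: the origin (TCP) lies midway between the tips of the shut fingers; the grasp point (between the pads) lies 19 mm behind it (bot.tcp_to_grasp is the distance from the TCP to the grasp point, in m); z points along the fingers, y is the direction in which the jaws open and shut (so a half turn about z gives the same grasp; the last joint's range is limited). The gripper opens to 85 mm and grips with 20 to 120 N. Pads are 22 mm wide; open, the fingers measure 114 mm over their backs; the gripper's body (76 mm by 85 mm) begins 54 mm behind the grasp point. The pads swing forward as they close: fully open they stand 13 mm farther back than shut.
Start: joints at [-1.21, 0.521, -0.036, 1.599, 0.021, 1.021, -0.113], TCP at [0.261, 0.568, 0.231] pointing down, gripper open.
Joint ranges: [-2.91, 2.91], [-0.3, 2.13], [-1.5, 1.42], [0.17, 2.43], [-1.26, 4.41], [0.16, 1.93], [-2.52, 2.52]. Speed limits (rad/s): [1.89, 1.89, 2.39, 2.39, 3.01, 3.01, 3.01].

INTERFACE

Orientations are given as [roll, pitch, yaw] about the fixed x, y, z axes, in that order (R = Rz(yaw) Ry(pitch) Rx(roll)).
In Python, from workcell import bot gives the robot as it stands. The module is installed in compiled form; this text tells all that it offers.
- The arm moves only by the tool drive_tool, never from a script. Its argument "series" is a list of rows, each a list of 5 numbers: the opening in per cent of the stroke, from 0 (shut) to 100 (fully open), then the shift along the world's x, y, z in m, then the turn about the world's z in rad. A call has 1 to 12 rows; each row shifts and turns the pose as measured when the row begins; what a row does not reach is not made up. A row lasts 1/10 s, in which the tool goes at most 50 mm and 8.59 degrees, less where a joint would pass 70% of its speed; a pose out of reach is approached as far as the arm can. A call with a gripper value outside its range is refused whole. The fingers move at their own pace and stop on an object; "newtons" is the grip in N (left out, the last holds). Time passes only in rows, so rows that do not move let the fingers close. It gives the time, the measured TCP pose, the force and the opening at its end, in the units of the state.
- bot.observe(): the state, without advancing time (a new reading comes with each control period).
- bot.grab_frame(name): name is "scene" or "top" or "wrist"; returns the picture (420x560x3 uint8, red, green, blue); there is no depth.
- bot.camera_info(name): a dict with "fx", "fy", "cx", "cy" (pixels), "cam_to_world" (4x4, takes a point from camera to world coordinates). Camera axes: x right, y down, z forward; pixel columns grow to the right and rows downward; lengths in m; the calibration is good to about 2 mm. The wrist camera is an equidistant fisheye: a pixel r from the principal point sees the ray r / f radians off the axis. A picture is of the moment at which its call begins: read the wrist's pose just before it. camera_info takes no time and is no camera call; for the wrist camera it gives the pose at the moment of the call.
- bot.job_done(): hands the job in, once; it reports no verdict.
Trained networks look in the newest picture that a camera, given by its name, has taken for a name from the list of things; names that differ only in an ending like _2 or _b are one class to them, and where a whole thing is asked for, a point or a joint stands for the part that bears it (a point fixed in the world has none). Each returns a list of dicts, best first, with "conf" (0 to 1); they miss things now and then, are a little off and sometimes report something else, mostly with a low value. They report only what shows in the picture. A call takes as long as a camera call. They do not tell look-alikes from the thing itself.
- bot.masks_of(camera, target): "mask" (420x560 bool, what is visible of it) and "point" ([column, row] in pixels, amid what is visible of it).
The state is a dict: "clock": time; "qpos": joint angles; "qd": joint speeds; "joint_efforts": joint torques, N m; "position": TCP position; "tool_rot": TCP orientation; "force": force on the tool from outside, world axes, zero at the start; "moment": the same for the moment, N m; "grip_width": finger opening in m.
Only numpy, scipy, OpenCV 4.12 (cv2) and the standard library are available. Lean on these libraries where they do the work, as an engineer would, in place of code of your own. Each camera call takes 0.05 s, during which the arm holds its last target.

## Working session

There is one attempt and no reset: what is moved stays moved. The work goes in short steps, Python scripts to look and compute and a tool call to move; the robot and the scene stay as the last step left them, time stands still between calls to the robot, and variables do not carry over. Pictures are saved under pics/ and viewed, and the job is handed in when it is done.

Besides the shell and the picture viewer there is one more tool, called after "Emit:" as name(argument=value, ...), one argument or row to a line, values as JSON. drive_tool: Moves the arm, as the interface text tells. Its arguments: {"type":"object","properties":{"series":{"type":"array","items":{"type":"array","items":{"type":"number"}}},"newtons":{"type":"number"}},"required":["series"]}

```bash
mkdir -p pics
cat > h.py <<'E'
import numpy as np, cv2
from workcell import bot
def grab(n,f):
    im=bot.grab_frame(n); cv2.imwrite('pics/'+f,im[:,:,::-1]); return im
def onplane(cam,uv,z,info=None):
    i=info or bot.camera_info(cam); T=np.array(i['cam_to_world'])
    x=(uv[0]-i['cx'])/i['fx']; y=(uv[1]-i['cy'])/i['fy']
    if cam=='wrist':
        r=np.hypot(x,y); s=np.sin(r)/r if r>1e-9 else 1; d=np.array([x*s,y*s,np.cos(r)])
    else: d=np.array([x,y,1])
    d=T[:3,:3]@d; o=T[:3,3]; return o+d*(z-o[2])/d[2]
E
python3 - <<'E'
from h import *
a=grab('scene','s0.png');b=grab('top','t0.png')
for n in ['push_rod','jammed_stand','core','short_punch']:
  for m in bot.masks_of('top',n):
    ys,xs=np.nonzero(m['mask']); print(n,round(m['conf'],2),m['point'],xs.min(),xs.max(),ys.min(),ys.max())
i=bot.camera_info('top');print(i)
s=bot.observe();print(s['clock'],s['position'],s['tool_rot'],s['grip_width'],s['force'])
E
```

```text
push_rod 0.91 [188.1, 155.2] 175 202 141 168
push_rod 0.91 [140.1, 168.6] 124 154 156 184
push_rod 0.73 [134.9, 226.5] 119 151 213 240
jammed_stand 0.91 [284.1, 180.3] 257 318 151 212
core 0.64 [288.4, 170.1] 281 297 163 177
short_punch 0.79 [187.6, 207.9] 174 201 195 221
{'fx': 411.2590464534141, 'fy': 411.2590464534141, 'cx': 284.0396660082787, 'cy': 207.705905906755, 'cam_to_world': array([[ 0.02510168, -0.98640221,  0.16242104,  0.38120215],
       [-0.99945054, -0.02828026, -0.01728732,  0.049474  ],
       [ 0.02164556, -0.16189785, -0.9865701 ,  0.89461458],
       [ 0.        ,  0.        ,  0.        ,  1.        ]])}
0.3 [0.26099279 0.56778368 0.23111648] [-3.14123202e+00  3.00343010e-05  2.71071419e+00] 0.08558842639150219 [-0.5742115   0.3144829   0.75176185]
```

View pics/s0.png

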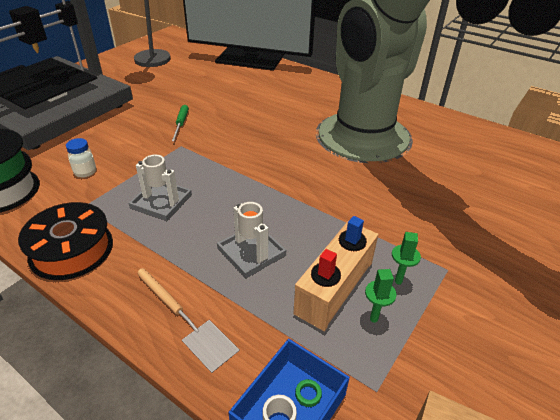

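View pics/t0.png

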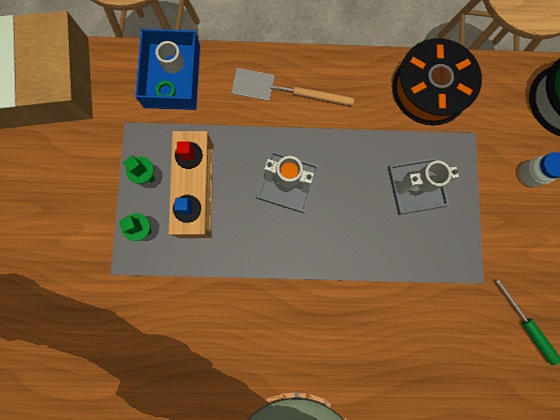

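Run:
```python
from h import *
for n in ['top','scene']:
  im=cv2.imread('pics/%s0.png'%n[0]); h=cv2.cvtColor(im,cv2.COLOR_BGR2HSV)
  cr=(im[120:250,110:340] if n=='top' else im[180:340,200:450]); cv2.imwrite('pics/c_%s.png'%n,cv2.resize(cr,None,fx=3.2,fy=3.2,interpolation=cv2.INTER_CUBIC))
  box=(slice(120,250),slice(150,340)) if n=='top' else (slice(180,340),slice(200,450))
  for nm,lo,hi in [('red',(0,160,60),(4,255,255)),('or',(8,180,150),(16,255,255)),('blue',(105,150,60),(125,255,255))]:
    m=np.zeros(h.shape[:2],np.uint8); m[box]=cv2.inRange(h,lo,hi)[box]
    k,l,st,c=cv2.connectedComponentsWithStats(m)
    for j in range(1,k):
      if st[j,4]>30: print(n,nm,st[j],c[j])
```

```text
top red [176 142  18  18 262] [184.84351145 150.30534351]
top or [182 120 158   8 627] [281.43859649 122.8708134 ]
top or [281 162  17  16 222] [289.00900901 169.82432432]
top blue [174 198  18  16 241] [182.49792531 205.56431535]
scene red [318 249  19  31 378] [326.73809524 263.71164021]
scene or [244 211  13   5  46] [250.02173913 213.17391304]
scene blue [345 216  18  28 349] [353.71919771 229.91404011]
```

View pics/c_top.png

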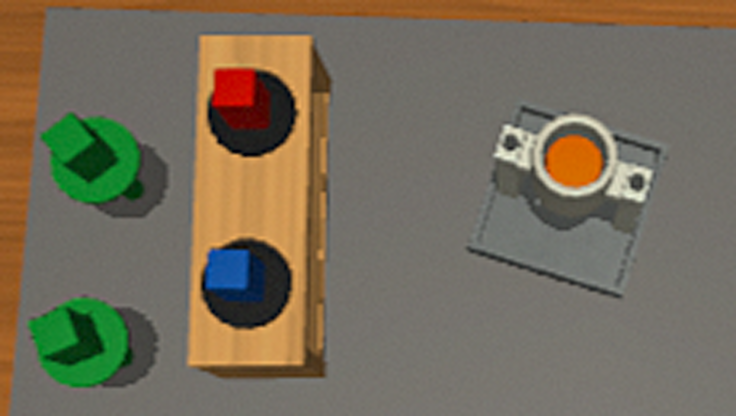

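View pics/c_scene.png

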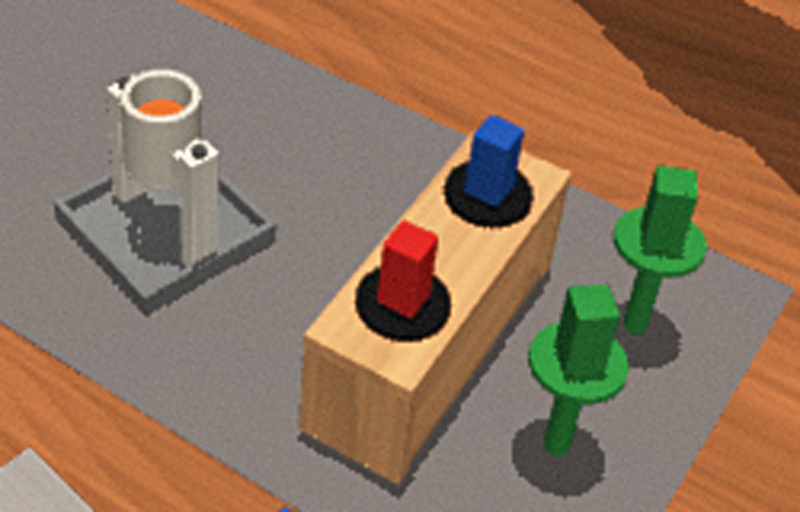

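Run:
```python
from h import *
for n,uv,z in [('htop',(183.1,147.5),.146),('collar',(188.75,155),.096),('hc1',(176.9,141.6),.146),('hc2',(189.4,141.6),.146),('hc3',(176.9,153.4),.146),('blue collar',(187,208.2),.096),('mouth',(289.7,168.7),.126),('orange',(289,169.8),.107),('green1',(139.5,169.8),.08),('green2',(135.6,226.6),.08),('post1',(270.5,165),.109),('post2',(307.5,177),.109)]:
  print(n,onplane('top',uv,z)[:2].round(4))
for n,uv,z in [('htop',(200+411/3.2,180+239/3.2),.146),('collar',(200+403/3.2,180+298/3.2),.096),('mouth',(200+161/3.2,180+95/3.2),.126)]:
  print('scene',n,onplane('scene',uv,z)[:2].round(4))
print(bot.camera_info('wrist'))
```

```text
htop [0.6137 0.229 ]
collar [0.614  0.2287]
hc1 [0.6248 0.2413]
hc2 [0.6256 0.2179]
hc3 [0.6018 0.2398]
blue collar [0.5063 0.2254]
mouth [0.5841 0.027 ]
orange [0.5869 0.0278]
green1 [0.5846 0.3295]
green2 [0.4691 0.3277]
post1 [0.5949 0.0645]
post2 [ 0.5729 -0.0088]
scene htop [0.6166 0.2334]
scene collar [0.6164 0.2332]
scene mouth [0.5871 0.0328]
{'fx': 325.19226210127806, 'fy': 325.19226210127806, 'cx': 278.74298222033616, 'cy': 208.12138230088732, 'cam_to_world': array([[ 4.17848477e-01,  8.77576125e-01,  2.35080400e-01,
         2.01512990e-01],
       [ 9.08516399e-01, -4.03839234e-01, -1.07293180e-01,
         5.95210441e-01],
       [ 7.76755708e-04,  2.58406690e-01, -9.66035910e-01,
         3.73846920e-01],
       [ 0.00000000e+00,  0.00000000e+00,  0.00000000e+00,
         1.00000000e+00]])}
```

Emit:
drive_tool(
  series=[
    [65, 0.035, -0.034, 0, 0.045],
    [65, 0.035, -0.034, 0, 0.045],
    [65, 0.035, -0.034, 0, 0.045],
    [65, 0.035, -0.034, 0, 0.045],
    [65, 0.035, -0.034, 0, 0.045],
    [65, 0.035, -0.034, 0, 0.045],
    [65, 0.035, -0.034, 0, 0.045],
    [65, 0.035, -0.034, 0, 0.045],
    [65, 0.035, -0.034, 0, 0.045],
    [65, 0.03, -0.03, 0, 0.045],
    [65, 0, 0, 0, 0],
    [65, 0, 0, 0, 0],
  ],
  newtons=60,
)

```text
clock: 1.5
position: [0.6118, 0.2177, 0.2303]
tool_rot: [-3.14, -0.002, -3.1]
force: [-1.8, -0.0, -0.3]
grip_width: 0.0559
```

Run:
```python
from h import *
i=bot.camera_info('wrist');s=bot.observe(); a=grab('wrist','w1.png')
h=cv2.cvtColor(a,cv2.COLOR_RGB2HSV); m=cv2.inRange(h,(0,160,60),(4,255,255))
k,l,st,c=cv2.connectedComponentsWithStats(m)
for j in range(1,k):
  if st[j,4]>100: print(st[j],c[j])
print(s['position'],s['tool_rot'])
```

```text
[ 279  191   34   44 1355] [295.24059041 212.58597786]
[0.61178252 0.21773247 0.23028106] [-3.14007132e+00 -1.52554984e-03 -3.09954696e+00]
```

View pics/w1.png

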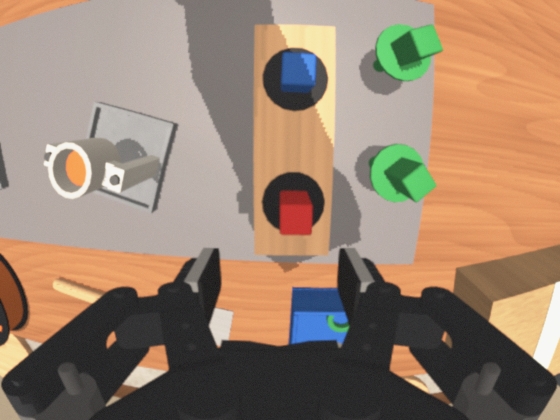

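Run:
```python
from h import *
im=cv2.imread('pics/w1.png')
A=cv2.resize(im[160:260,240:350],(550,500),interpolation=cv2.INTER_CUBIC)
cv2.imwrite('pics/w1c.png',A)
for n,uv,z in [('collar',(294,202.5),.096),('ht',(296,220),.146),('mouth',(71,169),.126),('orange',(76,169),.107)]:
  print(n,onplane('wrist',uv,z)[:2].round(4))
```

```text
collar [0.6148 0.2309]
ht [0.6156 0.2302]
mouth [0.5843 0.0318]
orange [0.5872 0.024 ]
```

View pics/w1c.png

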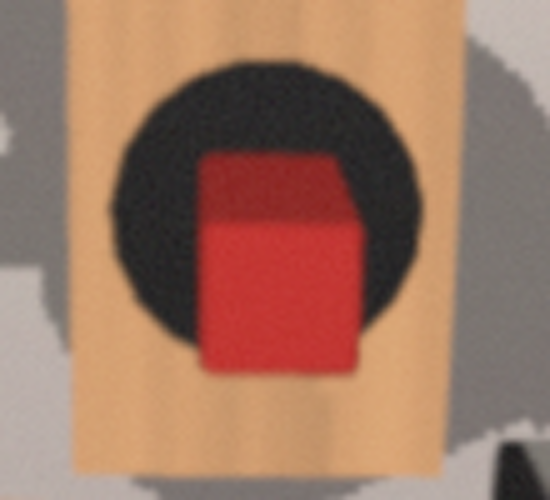

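Emit:
drive_tool(
  series=[
    [65, 0.003, 0.013, 0, 0],
    [65, 0, 0, -0.02, 0],
    [65, 0, 0, -0.03, 0],
    [65, 0, 0, -0.02, 0],
    [65, 0, 0, 0, 0],
  ],
)

```text
clock: 2.05
position: [0.6121, 0.2406, 0.1596]
tool_rot: [3.14, 0.0, -3.092]
force: [0.1, 0.2, 0.9]
grip_width: 0.0558
```

Emit:
drive_tool(
  series=[
    [65, 0.001, -0.004, 0, 0],
    [65, 0, 0, 0, 0],
    [65, 0, 0, 0, 0],
  ],
)

```text
clock: 2.35
position: [0.613, 0.2396, 0.1622]
tool_rot: [3.139, 0.002, -3.089]
force: [-0.3, 0.2, -0.4]
grip_width: 0.0559
```

Emit:
drive_tool(
  series=[
    [65, 0.002, -0.009, 0, 0],
    [65, 0, 0, 0, 0],
    [65, 0, 0, 0, 0],
  ],
)

```text
clock: 2.65
position: [0.616, 0.2298, 0.1642]
tool_rot: [3.138, 0.005, -3.089]
force: [0.1, -0.1, 0.0]
grip_width: 0.0557
```

Run:
```python
from h import *
a=grab('wrist','w2.png');
for _ in range(4): s=bot.observe();print(s['clock'],s['position'].round(4))
bot.grab_frame('wrist')
s=bot.observe();print(s['clock'],s['position'].round(4))
```

```text
2.7 [0.6162 0.2295 0.1641]
2.7 [0.6162 0.2295 0.1641]
2.7 [0.6162 0.2295 0.1641]
2.7 [0.6162 0.2295 0.1641]
2.75 [0.6161 0.2297 0.164 ]
```

View pics/w2.png

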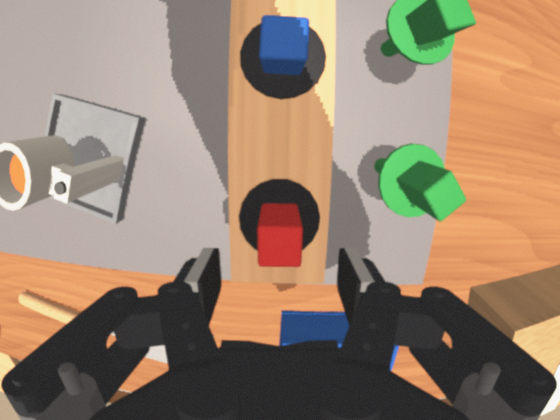

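The wrist view shows the red handle (280, 235), centred between the open fingers (about 209 and 350). Blue is at (284, 45), away from the jaws.

Emit:
drive_tool(
  series=[
    [65, 0, 0.001, -0.02, 0],
    [65, 0, 0, -0.02, 0],
    [65, 0, 0, -0.01, 0],
    [65, 0, 0, 0, 0],
    [65, 0, 0, 0, 0],
  ],
)

```text
clock: 3.25
position: [0.6165, 0.2312, 0.1136]
tool_rot: [3.137, 0.006, -3.09]
force: [-0.0, -0.3, -0.4]
grip_width: 0.0554
```

Emit:
drive_tool(
  series=[
    [65, -0.001, 0, -0.006, 0],
    [65, 0, 0, 0, 0],
    [0, 0, 0, 0, 0],
    [0, 0, 0, 0, 0],
    [0, 0, 0, 0, 0],
    [0, 0, 0, 0, 0],
    [0, 0, 0, 0, 0],
    [0, 0, 0, 0, 0],
  ],
  newtons=60,
)

```text
clock: 4.05
position: [0.6163, 0.2316, 0.1096]
tool_rot: [3.136, 0.009, -3.09]
force: [-0.1, -0.3, -1.8]
grip_width: 0.0232
```

Emit:
drive_tool(
  series=[
    [0, 0, 0, 0.01, 0],
    [0, 0, 0, 0.02, 0],
    [0, 0, 0, 0.02, 0],
    [0, 0, 0, 0.03, 0],
    [0, 0, 0, 0.03, 0],
    [0, 0, 0, 0.03, 0],
    [0, 0, 0, 0, 0],
    [0, 0, 0, 0, 0],
  ],
)

```text
clock: 4.85
position: [0.6151, 0.2311, 0.2591]
tool_rot: [3.136, 0.009, -3.09]
force: [-0.4, 0.1, -1.8]
grip_width: 0.023
```

Run:
```python
from h import *
grab('wrist','w3.png');grab('scene','s3.png')
s=bot.observe();print(s['clock'],s['position'].round(4),s['force'],s['grip_width'],s['tool_rot'])
```

```text
4.95 [0.6151 0.2311 0.2586] [ 0.17574609 -0.09373339 -0.34313858] 0.02331378197086405 [ 3.13591694  0.00845219 -3.08960069]
```

View pics/s3.png

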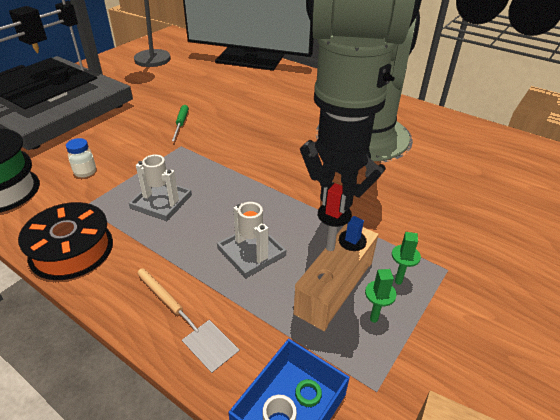

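View pics/w3.png

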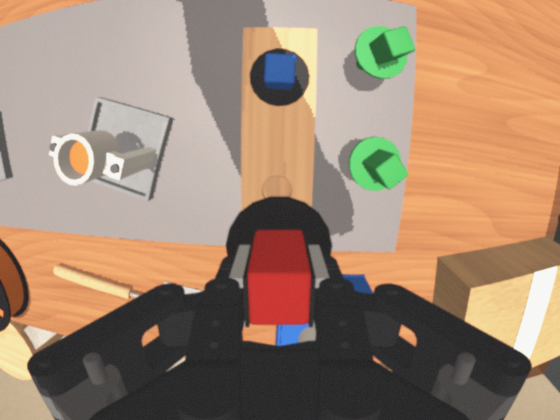

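Emit:
drive_tool(
  series=[
    [0, -0.005, -0.02, 0, 0],
    [0, -0.005, -0.035, 0, 0],
    [0, -0.006, -0.035, 0, 0],
    [0, -0.006, -0.035, 0, 0],
    [0, -0.004, -0.03, 0, 0],
    [0, -0.002, -0.02, 0, 0],
    [0, 0, -0.01, 0, 0],
    [0, 0, 0, 0, 0],
    [0, 0, 0, 0, 0],
  ],
)

```text
clock: 5.85
position: [0.5814, 0.0411, 0.2504]
tool_rot: [3.137, -0.004, -3.087]
force: [0.2, -0.1, -2.3]
grip_width: 0.0231
```

Run:
```python
from h import *
grab('wrist','w4.png');grab('scene','s4.png');grab('top','t4.png')
s=bot.observe();print(s['clock'],s['position'].round(4),s['force'],s['grip_width'],s['tool_rot'])
im=cv2.imread('pics/w4.png');print
cv2.imwrite('pics/w4c.png',im[60:260,180:400].repeat(3,0).repeat(3,1))
im=cv2.imread('pics/s4.png')
cv2.imwrite('pics/s4c.png',im[140:300,160:340].repeat(3,0).repeat(3,1))
```

```text
6.0 [0.5815 0.0415 0.2506] [-0.20214806  0.58238658 -2.43802322] 0.023698344815848954 [ 3.13713018 -0.00402371 -3.08564643]
```

View pics/w4c.png

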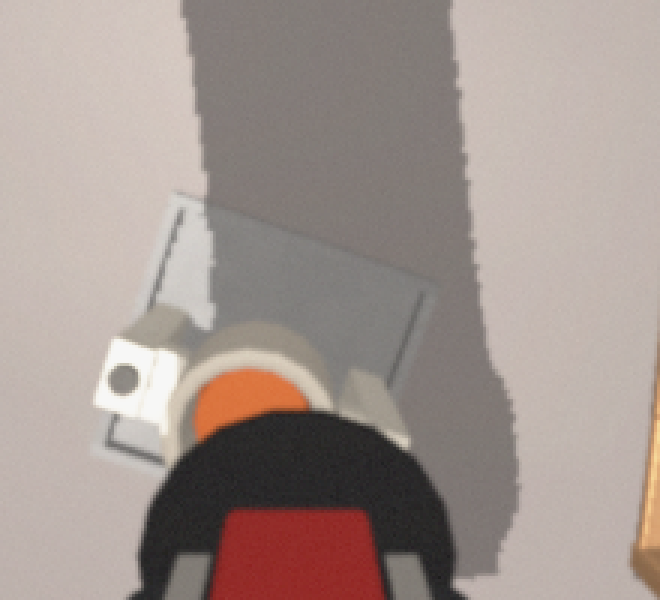

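View pics/s4c.png

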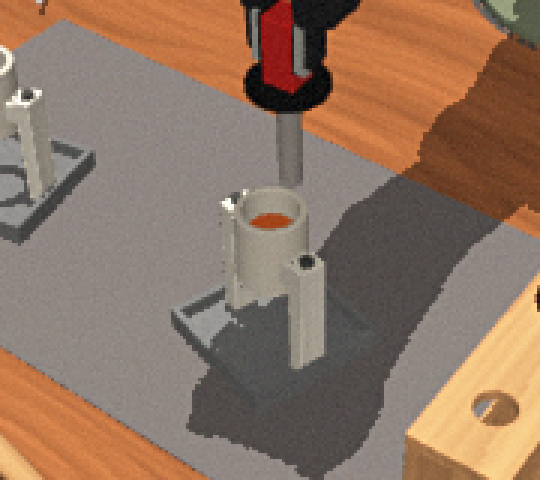

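Run:
```python
from h import *
print(onplane('wrist',(180+247/3,60+435/3),.126))
print(onplane('wrist',(180+160/3,60+435/3),.126),onplane('wrist',(180+334/3,60+435/3),.126),onplane('wrist',(180+247/3,60+348/3),.126))
print('rod tip',onplane('scene',(160+291/3,140+183/3),.153),'mouth',onplane('scene',(160+272/3,140+215/3),.126))
```

```text
[0.58514298 0.02865821 0.126     ]
[0.58647248 0.00386134 0.126     ] [0.58380954 0.05325783 0.126     ] [0.56025071 0.02754905 0.126     ]
rod tip [0.58223157 0.04666131 0.153     ] mouth [0.59144954 0.03712957 0.126     ]
```

Emit:
drive_tool(
  series=[
    [0, 0.004, -0.012, 0, 0],
    [0, 0, 0, 0, 0],
    [0, 0, 0, 0, 0],
  ],
)

```text
clock: 6.3
position: [0.586, 0.0302, 0.2505]
tool_rot: [3.137, -0.004, -3.083]
force: [0.0, 0.7, -1.9]
grip_width: 0.0233
```

Run:
```python
from h import *
grab('scene','s5.png');grab('top','t5.png')
s=bot.observe();print(s['clock'],s['position'].round(4),s['force'],s['grip_width'],s['tool_rot'])
im=cv2.imread('pics/s5.png')
cv2.imwrite('pics/s5c.png',cv2.resize(im[160:260,200:320],None,fx=5,fy=5,interpolation=cv2.INTER_CUBIC))
```

```text
6.4 [0.586  0.0299 0.2505] [-1.20312057  0.05775284 -1.34940975] 0.023392422756687656 [ 3.137023   -0.00391964 -3.08353219]
```

View pics/s5c.png

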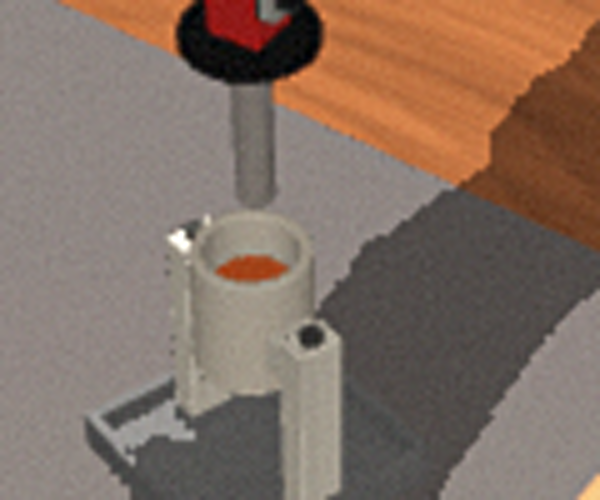

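Emit:
drive_tool(
  series=[
    [0, 0, 0, -0.02, 0],
    [0, 0, 0, -0.015, 0],
    [0, 0, 0, -0.005, 0],
    [0, 0, 0, 0, 0],
  ],
  newtons=80,
)

```text
clock: 6.8
position: [0.5863, 0.0306, 0.2101]
tool_rot: [3.137, -0.002, -3.083]
force: [-1.4, 0.9, -1.9]
grip_width: 0.0232
```

Emit:
drive_tool(
  series=[
    [0, 0, 0, -0.005, 0],
    [0, 0, 0, -0.005, 0],
    [0, 0, 0, -0.005, 0],
    [0, 0, 0, -0.005, 0],
    [0, 0, 0, 0, 0],
  ],
)

```text
clock: 7.3
position: [0.5877, 0.031, 0.1915]
tool_rot: [3.136, 0.002, -3.083]
force: [-0.2, -0.3, -1.6]
grip_width: 0.0233
```

Emit:
drive_tool(
  series=[
    [0, -0.001, 0, -0.008, 0],
    [0, 0, 0, -0.008, 0],
    [0, 0, 0, -0.008, 0],
    [0, 0, 0, -0.005, 0],
    [0, 0, 0, 0, 0],
  ],
)

```text
clock: 7.8
position: [0.5863, 0.031, 0.1595]
tool_rot: [3.136, 0.001, -3.083]
force: [1.0, -1.0, -1.5]
grip_width: 0.023
```

Run:
```python
from h import *
grab('scene','s6.png')
s=bot.observe();print(s['clock'],s['position'].round(4),s['force'],s['grip_width'],s['tool_rot'])
im=cv2.imread('pics/s6.png')
cv2.imwrite('pics/s6c.png',cv2.resize(im[160:280,190:320],None,fx=5,fy=5,interpolation=cv2.INTER_CUBIC))
```

```text
7.85 [0.5864 0.031  0.1598] [ 0.67431196  0.32536352 -1.74318456] 0.023233714028426982 [ 3.13621098e+00  1.38660127e-03 -3.08296682e+00]
```

View pics/s6c.png

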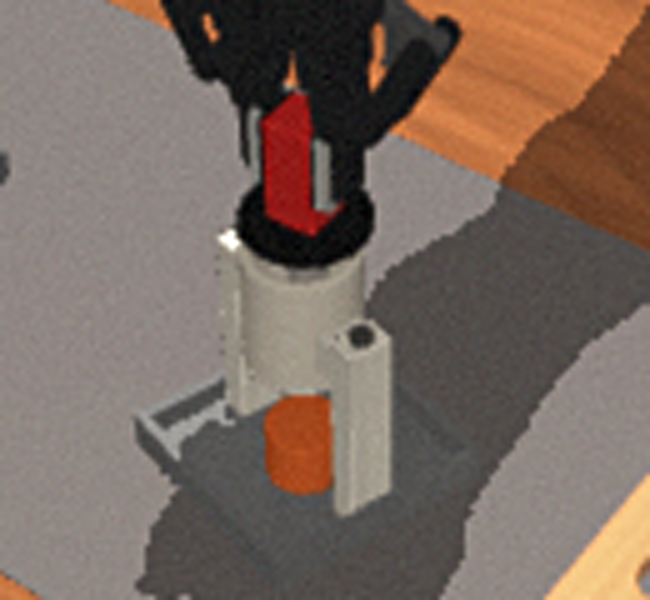

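The core stands in the tray and the collar is still about 14 mm above the bushing. I'll lower it gently until it touches.

Emit:
drive_tool(
  series=[
    [0, 0, 0, -0.006, 0],
    [0, 0, 0, -0.004, 0],
    [0, 0, 0, -0.002, 0],
    [0, 0, 0, 0, 0],
  ],
)

```text
clock: 8.25
position: [0.5867, 0.031, 0.1471]
tool_rot: [3.136, 0.002, -3.083]
force: [-0.3, -0.2, -1.4]
grip_width: 0.0232
```

Emit:
drive_tool(
  series=[
    [0, 0, 0, -0.001, 0],
    [0, 0, 0, -0.001, 0],
    [0, 0, 0, 0, 0],
  ],
)

```text
clock: 8.55
position: [0.5869, 0.031, 0.1457]
tool_rot: [3.136, 0.003, -3.083]
force: [0.2, 0.6, -1.3]
grip_width: 0.0232
```

Emit:
drive_tool(
  series=[
    [0, 0, 0, -0.0015, 0],
    [0, 0, 0, -0.001, 0],
    [0, 0, 0, 0, 0],
  ],
)

```text
clock: 8.85
position: [0.5871, 0.0311, 0.1459]
tool_rot: [3.136, 0.004, -3.083]
force: [-0.1, 1.0, -1.8]
grip_width: 0.0233
```

Emit:
drive_tool(
  series=[
    [0, 0, 0, -0.003, 0],
    [0, 0, 0, 0, 0],
  ],
)

```text
clock: 9.05
position: [0.5877, 0.0311, 0.1461]
tool_rot: [3.136, 0.007, -3.084]
force: [-0.3, 0.1, -1.7]
grip_width: 0.0228
```

Emit:
drive_tool(
  series=[
    [0, 0, 0, -0.003, 0],
  ],
)

```text
clock: 9.15
position: [0.5882, 0.0313, 0.1452]
tool_rot: [3.136, 0.008, -3.084]
force: [-27.9, -0.7, 76.9]
grip_width: 0.0234
```

Run:
```python
from h import *
grab('scene','s7.png')
s=bot.observe();print(s['clock'],s['position'].round(4),s['force'],s['grip_width'],s['tool_rot'])
im=cv2.imread('pics/s7.png')
cv2.imwrite('pics/s7c.png',cv2.resize(im[160:280,190:320],None,fx=5,fy=5,interpolation=cv2.INTER_CUBIC))
```

```text
9.2 [0.5881 0.0313 0.1453] [-14.47379729   0.57398105  40.89461842] 0.02295957850226103 [ 3.13574332  0.00826883 -3.08368445]
```

View pics/s7c.png

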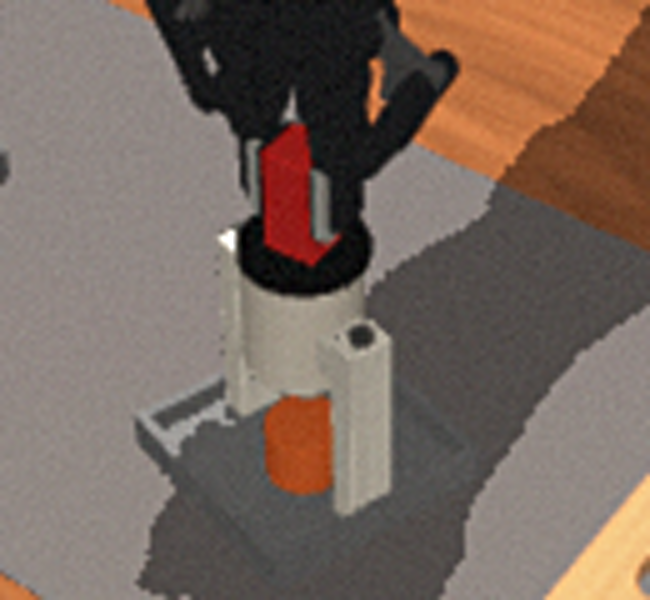

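The collar is seated: I read 77 N on contact, under the 120 N limit. The next row relaxes the load, then I release and withdraw.

Emit:
drive_tool(
  series=[
    [0, 0, 0, 0, 0],
    [0, 0, 0, 0, 0],
    [65, 0, 0, 0, 0],
    [65, 0, 0, 0, 0],
    [65, 0, 0, 0, 0],
    [65, 0, 0, 0, 0],
    [65, 0, 0, 0, 0],
  ],
)

```text
clock: 9.9
position: [0.5883, 0.0313, 0.1446]
tool_rot: [3.136, 0.009, -3.084]
force: [0.9, 1.4, -0.2]
grip_width: 0.0555
```

Emit:
drive_tool(
  series=[
    [65, 0, 0, 0.01, 0],
    [65, 0, 0, 0.02, 0],
    [65, 0, 0, 0.03, 0],
    [65, 0, 0, 0.03, 0],
    [65, 0, 0, 0.03, 0],
    [65, 0, 0, 0.03, 0],
    [65, 0, 0, 0, 0],
    [65, 0, 0, 0, 0],
  ],
)

```text
clock: 10.7
position: [0.587, 0.0311, 0.3053]
tool_rot: [3.135, 0.01, -3.084]
force: [0.4, -0.7, -0.1]
grip_width: 0.0557
```

Run:
```python
from h import *
grab('scene','s8.png');grab('wrist','w8.png')
s=bot.observe();print(s['clock'],s['position'].round(4),s['force'],s['grip_width'],abs(s['qd']).max())
im=cv2.imread('pics/s8.png')
cv2.imwrite('pics/s8c.png',cv2.resize(im[150:330,180:440],None,fx=3,fy=3,interpolation=cv2.INTER_CUBIC))
```

```text
10.8 [0.587  0.0311 0.3047] [ 0.28880108 -0.24338885 -0.19259751] 0.05513576009546892 0.018149893093631894
```

View pics/s8c.png

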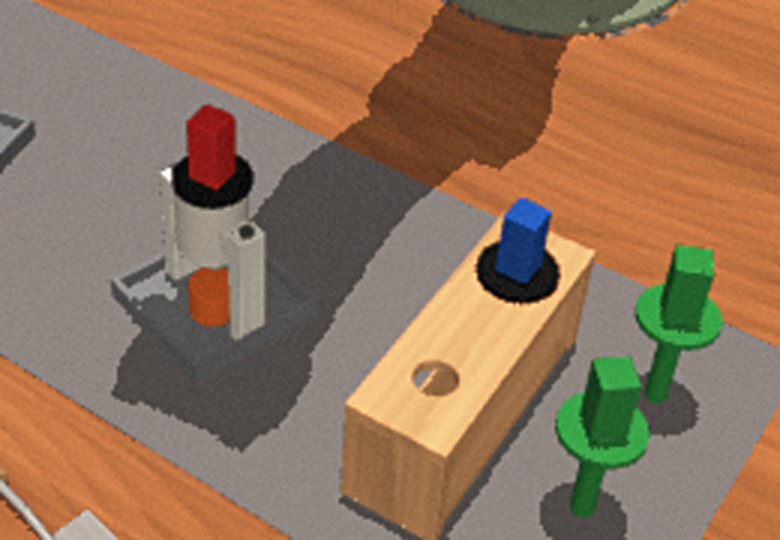

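View pics/w8.png

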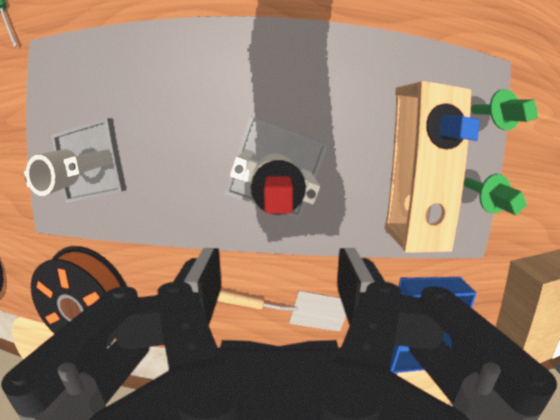

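The rod stands upright with its collar on the bushing (wrist view 278, 187). The core is in the tray, the blue and green items have not moved, and the gripper is clear.

```bash
python3 -c "
from workcell import bot
print(bot.job_done())"
```

```text
the job is handed in; nothing more can be done
None
```

The core is out of the jammed bushing and standing in the tray. The red-handled push rod is left upright in the bore with its collar resting on the bushing. I handed the job in at about 10.8 s on the clock.

- **Final check:** the last scene and wrist pictures showed the rod standing freely and the gripper open, well clear above it. The blue punch was still in the rack, and the green look-alikes and the clear stand looked unmoved.
- **Contact force:** the last 3 mm check push, made to confirm the collar was seated, briefly read 77 N at the wrist. That is below the 120 N limit but more than was needed; I relaxed it before opening the gripper.
- **Camera disagreement:** the scene and top cameras differed by about 4 to 6 mm on positions. I settled the rod's pick-up position with the wrist camera and took the bushing's position from all three cameras together.
- **Not measured:** I saw the core leave the bore in the pictures, but I did not read the force during the push.

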